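# Load and lock the weighted door stop

## Task

Make up the weighted door stop for the close door: slide every yellow slotted weight sideways through its open slot onto the spindle, stacked flat one on another with their tails all over the hole in the base. Then take the red-knobbed lock pin from its holder and put it down through the holes of all the weights and fully home in the base, and leave it there upright. Do not disturb the dice cup, the rook or the ramekin.

Things in the scene. Friction and masses are not known exactly. Their poses are not given: they have to be found in the camera images.
- spindle (a point): Fixed door stop: dark steel base plate 165 x 100 x 14 mm with an upright steel spindle, 20 mm diameter, under a red cap 32 mm wide. This point: spindle axis at the base's top face (14 mm above the shelf). Cap underside 74 mm, cap top 84 mm above this point. z up, x away from the pin hole; base reaches 40 mm to +x, 125 mm to -x, 50 mm to each side.
- base_hole (a point): Square pin hole, 17 x 17 mm, through the door stop's base plate (14 mm deep; below it is the shelf); this point: centre of its mouth in the base's top face, 100 mm from the spindle's axis towards -x of spindle.
- w0_slot (a point): Yellow C-shaped weight 1 of up to 4 alike (absent: None), 0.3-0.45 kg, flat, 15 mm thick, 162 long; head 88 wide. Point: where the spindle axis sits when home, mid-thickness. x out of the open slot (25 wide, tips rounded, mouth 42 mm ahead; closed end 12.5 mm behind), z up. Tail 36 wide runs 42-120 mm behind: pinch across it 70 mm behind. Mass centre 25-30 mm behind.
- w0_hole (a point): Centre, half-way up, of the 17 x 17 mm square pin hole through the tail of weight 1, 100 mm behind its slot point.
- w1_slot (a point): Yellow C-shaped weight 2 of up to 4 alike (absent: None), 0.3-0.45 kg, flat, 15 mm thick, 162 long; head 88 wide. Point: where the spindle axis sits when home, mid-thickness. x out of the open slot (25 wide, tips rounded, mouth 42 mm ahead; closed end 12.5 mm behind), z up. Tail 36 wide runs 42-120 mm behind: pinch across it 70 mm behind. Mass centre 25-30 mm behind.
- w1_hole (a point): Centre, half-way up, of the 17 x 17 mm square pin hole through the tail of weight 2, 100 mm behind its slot point.
- w2_slot (a point): Yellow C-shaped weight 3 of up to 4 alike (absent: None), 0.3-0.45 kg, flat, 15 mm thick, 162 long; head 88 wide. Point: where the spindle axis sits when home, mid-thickness. x out of the open slot (25 wide, tips rounded, mouth 42 mm ahead; closed end 12.5 mm behind), z up. Tail 36 wide runs 42-120 mm behind: pinch across it 70 mm behind. Mass centre 25-30 mm behind.
- w2_hole (a point): Centre, half-way up, of the 17 x 17 mm square pin hole through the tail of weight 3, 100 mm behind its slot point.
- w3_slot (a point): Yellow C-shaped weight 4 of up to 4 alike (absent: None), 0.3-0.45 kg, flat, 15 mm thick, 162 long; head 88 wide. Point: where the spindle axis sits when home, mid-thickness. x out of the open slot (25 wide, tips rounded, mouth 42 mm ahead; closed end 12.5 mm behind), z up. Tail 36 wide runs 42-120 mm behind: pinch across it 70 mm behind. Mass centre 25-30 mm behind.
- w3_hole (a point): Centre, half-way up, of the 17 x 17 mm square pin hole through the tail of weight 4, 100 mm behind its slot point.
- pin_knob (a point): Centre of the red knob (upright cylinder 26 mm diameter, 32 mm high) on the loose lock pin, about 80 g; below it a steel shaft 10 mm diameter, 88 mm long. Starts upright in a fixed black holder block (46 mm cube, hole 13 mm square, 36 mm deep). z up along the pin; this point is 104 mm above the tip.
- pin_tip (a point): The lower, tapered end of the lock pin's shaft, on its axis. Fully home, it stands on the shelf inside the base's hole, 14 mm below the base's top face; the knob then stays clear above the weights, higher the fewer there are.
- cup_mid (a point): Bystander: dark silicone dice cup, 64 mm across, 80 mm high; its centre. Leave alone.
- rook_mid (a point): Bystander: wooden rook, 48 mm across, 85 mm high; its centre. Leave alone.
- ramekin_mid (a point): Bystander: glass ramekin, 86 mm across, 45 mm high; its centre. Leave alone.
There are look-alikes about, which are no part of the job. What is shaped like the part that bears w0_slot but blue, green or turquoise is not meant.

How it is judged:
On the way, in this order (a step that is already met when the one before it is completed fails the run):
1. all the weights present are seated on the spindle, flat, under the cap (horizontal distance between each of w0_slot, w1_slot, w2_slot, w3_slot and spindle below 0.007 m and angle between each of w0_slot, w1_slot, w2_slot, w3_slot's own z axis and vertical below 0.08 rad and height (world z) of each of w0_slot, w1_slot, w2_slot, w3_slot below 0.072 m and z of each of w0_slot, w1_slot, w2_slot, w3_slot in the frame of spindle above 0.003 m), for 0.2 s.
2. the lock pin is fully home in the base hole (horizontal distance between pin_tip and base_hole below 0.008 m and z of pin_tip in the frame of base_hole below -0.008 m and angle between pin_knob's own z axis and vertical below 0.12 rad), for 0.2 s.
At the end, for the whole second after the job is handed in: Every weight present lies flat (0.08 rad), stacked under the cap, slot point within 7 mm of the spindle axis, tail hole within 9 mm of the pin; the pin is upright (0.12 rad), its tip within 8 mm of the base hole axis and 8 mm or more below the base top (all of step 1 and all of step 2 and horizontal distance between each of w0_hole, w1_hole, w2_hole, w3_hole and pin_tip below 0.009 m); the robot touches nothing.
It fails at once if the dice cup is disturbed (moved more than 40 mm) (distance of cup_mid from where it was at the start of the episode above 0.04 m).
It fails at once if the rook is disturbed (moved more than 40 mm) (distance of rook_mid from where it was at the start of the episode above 0.04 m).
It fails at once if the ramekin is disturbed (moved more than 40 mm) (distance of ramekin_mid from where it was at the start of the episode above 0.04 m).
Of w0, w1, w2, w3 only 3 to 4 are there at a start; the rules pass over those that are not, and their reading is None.
At some moment in a run one of w0, w1, w2, w3 may be knocked a few centimetres aside while the robot is not near it.
It also fails if it takes over 210 s, if anything falls off the work surface, if the arm or the gripper's body presses on something with over 40 N, if the wrist force passes 120 N, or if a joint passes its speed limit or range.

## Robot

A 6-joint arm with a two-finger parallel gripper is mounted at the origin on the work surface. World frame = base frame: x ahead of the robot, y to its left, z up, the work surface at z = 0. Lengths are in m, angles in rad, forces in N, time in s.
With the tool pointing down it reaches from about 0.375 to 0.975 m from the base axis. Payload 3.8 kg.
Tool frame: the origin (TCP) lies at the very end of the fingers, on their centre line; the grasp point (between the pads) lies 19 mm behind it; z points along the fingers, y is the line along which they close (so a half turn about z gives the same grasp; the last joint's range is limited). The gripper opens to 85 mm and grips with 20 to 120 N. Pads are 22 mm wide; open, the fingers measure 114 mm over their backs; the gripper's body (76 mm by 85 mm) begins 54 mm behind the grasp point. The pads swing forward as they close: fully open they stand 13 mm farther back than shut.
Start: joints at [1.149, 0.264, 1.604, -0, 1.274, -0.037], TCP at [0.253, 0.626, 0.231] pointing down, gripper open.
Joint ranges: [-2.63, 2.63], [-0.94, 2.18], [0.31, 2.57], [-1.31, 4.45], [0, 2.66], [-2.55, 2.55]. Speed limits (rad/s): [2.57, 2.57, 3.14, 3.14, 3.14, 3.14].

## Interface

Orientations are given as a rotation vector (axis times angle).
In Python, from workcell import read_state, read_camera, calibration, finish_job gives the robot as it stands.
- The arm moves only by the tool step_arm, never from a script. Its argument "commands" is a list of rows, each an object of numbers: "fingers": the gripper's target within -1 to 1 (shut at 1, half-way at 0, fully open at -1); "dx", "dy", "dz": the shift along the tool's x, y, z in m; "roll": the turn about the tool's z in degrees. In form: [{"fingers": .., "dx": .., "dy": .., "dz": .., "roll": ..}, ...]. A call has 1 to 8 rows; each row is the pose to reach, as a shift and turn from the pose commanded when the call began, along the tool's axes at that moment; what a row does not reach only later rows make up. A row lasts 1/8 s, in which the tool goes at most 62.5 mm and 10.7 degrees, less where a joint would pass 70% of its speed; a pose out of reach is approached as far as the arm can. A call with a gripper value outside its range is refused whole. The fingers move at their own pace and stop on an object; "squeeze" is the grip in N (left out, the last holds). Time passes only in rows, so rows that repeat a pose let the fingers close. It gives the time, the measured TCP pose, the force, the opening and the grip force at its end, in the units of the state.
- read_state(): the state, without advancing time (a new reading comes with each control period).
- read_camera(name): name is "scene" or "side" or "wrist"; returns (picture, depth): 384x512x3 uint8, blue, green, red; 384x512 float32, m along the optical axis (not along the pixel's ray), 0 where there is no reading.
- calibration(name): a dict with "intrinsics" (3x3 intrinsics, pixels), "world_to_cam" (4x4, takes a point from world to camera coordinates). Camera axes: x right, y up, looking along -z (the intrinsics and any distortion apply to the point x, -y, -z); pixel columns grow to the right and rows downward; lengths in m; the calibration is good to about 2 mm. A picture is of the moment at which its call begins: read the wrist's pose just before it. calibration takes no time and is no camera call; for the wrist camera it gives the pose at the moment of the call.
- finish_job(): hands the job in; it is judged then, once.
The state is a dict: "time": time; "q": joint angles; "joint_vel": joint speeds; "joint_torque": joint torques, N m; "tool_pos": TCP position; "tcp_rot": TCP orientation; "wrist_force": force on the tool from outside, world axes, zero at the start; "torque": the same for the moment, N m; "width": opening from 0.0 (shut) to 1.0 (fully open); "grip_force": force on a finger pad.
Only numpy, scipy, OpenCV 4.12 (cv2) and the standard library are available. Lean on these libraries where they do the work, as an engineer would, in place of code of your own. Each camera call takes 0.05 s, during which the arm holds its last target. There are 200 camera calls.

## Working session

There is one attempt and no reset: what is moved stays moved. The work goes in short steps, Python scripts to look and compute and a tool call to move; the robot and the scene stay as the last step left them, time stands still between calls to the robot, and variables do not carry over. Pictures are saved under pics/ and viewed, at most 14 in all, crops included, and the job is handed in when it is done.

Besides the shell and the picture viewer there is one more tool, called after "Request:" in YAML: its name, and indented under it one key for each argument. step_arm: Moves the arm, as the interface text tells. Its arguments: {"type":"object","properties":{"commands":{"type":"array","items":{"type":"object","properties":{"fingers":{"type":"number"},"dx":{"type":"number"},"dy":{"type":"number"},"dz":{"type":"number"},"roll":{"type":"number"}}}},"squeeze":{"type":"number"}},"required":["commands"]}

```bash
mkdir -p pics; cat > h.py <<'E'
import numpy as np, cv2
from workcell import *
def look(n):
    c=calibration(n); im,d=read_camera(n); return im,d,np.array(c["intrinsics"]),np.array(c["world_to_cam"]),c
def cloud(d,K,T):
    v,u=np.mgrid[:d.shape[0],:d.shape[1]]
    P=np.stack([(u-K[0,2])/K[0,0]*d,-(v-K[1,2])/K[1,1]*d,-d],-1)
    return (P-T[:3,3])@T[:3,:3]
def ray(u,v,z,K,T):
    r=T[:3,:3].T@np.array([(u-K[0,2])/K[0,0],-(v-K[1,2])/K[1,1],-1]); o=-T[:3,:3].T@T[:3,3]
    return o+r*(z-o[2])/r[2]
E
python3 - <<'E'
from h import *
print(read_state())
for n in("scene","side"):
    im,d,K,T,c=look(n); cv2.imwrite(f"pics/{n}0.png",im); np.savez(f"{n}0.npz",im=im,d=d,K=K,T=T)
    print(n,K,[k for k in c],-T[:3,:3].T@T[:3,3],(d>0).mean())
E
```

```text
{'time': 0.0, 'q': array([ 1.14912680e+00,  2.64745898e-01,  1.60539048e+00,  5.31273143e-07,
        1.27365550e+00, -3.68601572e-02]), 'joint_vel': array([ 0.00014205, -0.00108609,  0.00052541, -0.0015165 ,  0.00082427,
        0.00118781]), 'joint_torque': array([-5.43666611e-04, -5.15119743e+01, -3.67313004e+01,  7.89721116e-05,
        1.32497092e-02, -1.71491740e-05]), 'tool_pos': array([0.25306334, 0.62498589, 0.22995799]), 'tcp_rot': array([-0.60063881, -3.08312876,  0.00336342]), 'wrist_force': array([ 0.20178146, -0.73156603,  0.41202468]), 'torque': array([-0.02417464,  0.03059167,  0.0186578 ]), 'grip_force': 0.0, 'width': 1.003903746761531}
scene [[410.51261443   0.         252.25482114]
 [  0.         410.51261443 199.62200725]
 [  0.           0.           1.        ]] ['intrinsics', 'world_to_cam'] [1.40704999 0.28043595 1.15060714] 0.9960174560546875
side [[433.32584017   0.         247.49559655]
 [  0.         433.32584017 185.93658319]
 [  0.           0.           1.        ]] ['intrinsics', 'world_to_cam'] [0.51505678 1.03288552 0.69259944] 0.9957122802734375
```

View pics/scene0.png

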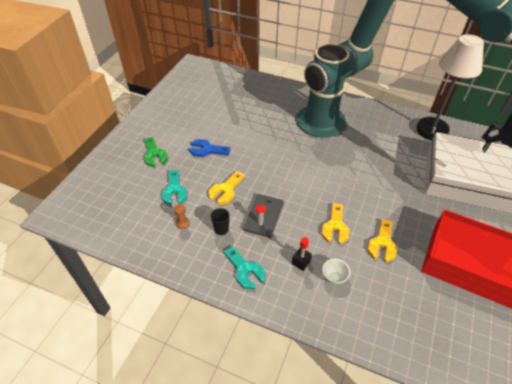

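View pics/side0.png

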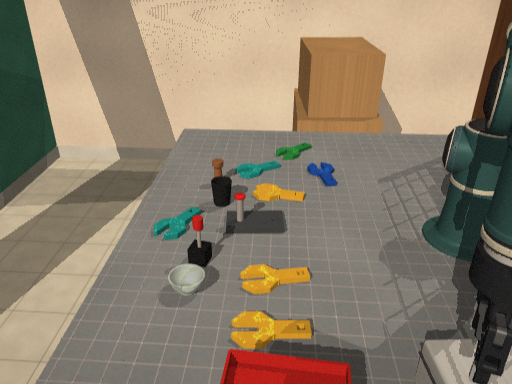

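The scene shows three yellow weights at about (227,188), (336,223) and (382,241). The door stop is at (262,215), the pin and holder at (302,252), and the cup, rook and ramekin at (220,221), (181,216) and (336,271). The side view shows the same three weights, with a red tray beyond them.

```bash
python3 - <<'E'
from h import *
S={}
for n in("scene","side"):
    z=np.load(n+"0.npz"); im,d,K,T=z["im"],z["d"],z["K"],z["T"]
    P=cloud(d,K,T); hsv=cv2.cvtColor(im,cv2.COLOR_BGR2HSV); ok=(d>0)
    ws=(P[...,0]>.2)&(P[...,0]<1.1)&(abs(P[...,1])<.8)&(P[...,2]<.3)
    print(n,"table z",np.median(P[ws][:,2]))
    def blobs(m,name,mn=12):
        k,l,st,_=cv2.connectedComponentsWithStats((m&ok&ws).astype(np.uint8))
        for i in range(1,k):
            if st[i,4]<mn: continue
            q=P[l==i]; lo,hi=q.min(0),q.max(0)
            print(name,st[i],"med",np.median(q,0).round(3),"lo",lo.round(3),"hi",hi.round(3))
            if name=="yel":
                q=q[q[:,2]>.008][:,:2].astype(np.float32)
                r=cv2.minAreaRect(q); print("   rect",r)
                print('   pca',np.linalg.eigh(np.cov(q.T))[1][:,1], q.mean(0))
    blobs((hsv[...,0]>18)&(hsv[...,0]<34)&(hsv[...,1]>140)&(hsv[...,2]>100),"yel",60)
    blobs(((hsv[...,0]<6)|(hsv[...,0]>174))&(hsv[...,1]>150)&(hsv[...,2]>100),"red")
    blobs((P[...,2]>.02)&(hsv[...,2]<60),"dark",30)
    blobs((P[...,2]>.02),"any",40)
E
```

```text
scene table z 0.0008616478838147923
yel [209 171  35  33 521] med [ 0.533 -0.198  0.016] lo [ 0.43  -0.263 -0.004] hi [ 0.596 -0.164  0.022]
   rect ((0.5116766691207886, -0.20335251092910767), (0.0896759033203125, 0.1642513871192932), 80.46586608886719)
   pca [-0.98604751  0.16646413] [ 0.5239745  -0.20280768]
yel [322 203  27  41 578] med [0.536 0.21  0.016] lo [ 0.43   0.175 -0.   ] hi [0.601 0.267 0.022]
   rect ((0.5158158540725708, 0.21107541024684906), (0.1673041731119156, 0.08660733699798584), 14.137743949890137)
   pca [-0.97850227 -0.20623607] [0.52835494 0.21565035]
yel [368 220  28  42 608] med [0.543 0.376 0.016] lo [ 0.44   0.337 -0.003] hi [0.604 0.425 0.022]
   rect ((0.5209284424781799, 0.3755163550376892), (0.163108229637146, 0.08566046506166458), 6.9800028800964355)
   pca [-0.99679498 -0.07999854] [0.53605896 0.37926155]
red [256 205  10   8  70] med [ 0.626 -0.025  0.098] lo [ 0.555 -0.069  0.011] hi [ 0.638 -0.011  0.104]
red [ 422  210   90   98 5869] med [0.529 0.636 0.071] lo [0.389 0.511 0.001] hi [0.616 0.776 0.101]
red [301 237   8  12  79] med [0.717 0.1
[... 2818 characters left out ...]

any [211 158  21  44 624] med [ 0.7   -0.138  0.064] lo [ 0.66  -0.297  0.02 ] hi [ 0.739 -0.109  0.089]
any [234 192  12  28 213] med [ 0.621 -0.021  0.071] lo [ 0.607 -0.044  0.021] hi [ 0.638 -0.01   0.102]
any [187 215  25  46 600] med [0.707 0.16  0.048] lo [0.681 0.122 0.02 ] hi [0.737 0.18  0.133]
any [168 263  37  30 701] med [0.721 0.248 0.037] lo [0.677 0.22  0.02 ] hi [0.761 0.307 0.049]
any [472 308   6  21  75] med [0.246 0.582 0.258] lo [0.242 0.574 0.244] hi [0.248 0.584 0.276]
any [ 416  339   88   45 2754] med [0.249 0.527 0.107] lo [0.2   0.471 0.02 ] hi [0.293 0.699 0.3  ]
any [ 220  348  132   36 3588] med [0.504 0.529 0.072] lo [0.388 0.509 0.067] hi [0.597 0.58  0.099]
```

```bash
cat >> h.py <<'E'
from scipy.spatial.transform import Rotation as Ro
def to(x,y,z,yaw):
    "move numbers to world x,y,z with tool -x axis heading yaw (deg)"
    s=read_state(); R=Ro.from_rotvec(s["tcp_rot"]).as_matrix()
    d=R.T@(np.array([x,y,z])-s["tool_pos"]); h=np.degrees(np.arctan2(-R[1,0],-R[0,0]))
    a=-(yaw-h); a=(a+180)%360-180
    print("t",round(s["time"],2),"pos",s["tool_pos"].round(4),"yaw",h.round(2),"tilt",R[:,2].round(3),"w",round(s["width"],3)," MOVE d",d.round(4),"roll",round(a,2))
E
python3 - <<'E'
from h import *
c=calibration("wrist"); T=np.array(c["world_to_cam"]); s=read_state(); R=Ro.from_rotvec(s["tcp_rot"]).as_matrix()
o=-T[:3,:3].T@T[:3,3]; print("cam in tool",R.T@(o-s["tool_pos"]),"axis",R.T@(-T[2,:3]),"up",R.T@T[1,:3],c["intrinsics"])
to(0.58,-0.03,0.27,0)
E
```

```text
cam in tool [ 0.06507103 -0.00026157 -0.14169488] axis [-0.25732657 -0.00144548  0.96632342] up [0.96632307 0.00133662 0.25732848] [[334.70324103   0.         254.77050471]
 [  0.         334.70324103 190.02587951]
 [  0.           0.           1.        ]]
t 0.1 pos [0.2531 0.625  0.2301] yaw -22.05 tilt [-0.001 -0.002 -1.   ] w 1.003  MOVE d [-0.5489 -0.4845 -0.039 ] roll -22.05
```

Request:
step_arm:
  commands:
    - {"fingers": -1,"dx": -0.27,"dy": -0.24,"dz": -0.04,"roll": -22}
    - {"fingers": -1,"dx": -0.27,"dy": -0.24,"dz": -0.04,"roll": -22}
    - {"fingers": -1,"dx": -0.549,"dy": -0.484,"dz": -0.04,"roll": -22}
    - {"fingers": -1,"dx": -0.549,"dy": -0.484,"dz": -0.04,"roll": -22}
    - {"fingers": -1,"dx": -0.549,"dy": -0.484,"dz": -0.04,"roll": -22}
    - {"fingers": -1,"dx": -0.549,"dy": -0.484,"dz": -0.04,"roll": -22}
    - {"fingers": -1,"dx": -0.549,"dy": -0.484,"dz": -0.04,"roll": -22}
    - {"fingers": -1,"dx": -0.549,"dy": -0.484,"dz": -0.04,"roll": -22}

```text
time: 1.1
tool_pos: [0.4765, 0.1773, 0.261]
tcp_rot: [-0.001, -3.141, -0.0]
wrist_force: [1.2, 0.6, 0.6]
width: 1.005
grip_force: 0.0
```

```bash
python3 - <<'E'
from h import *
to(0.57,-0.03,0.27,0)
E
```

```text
t 1.1 pos [0.4765 0.1773 0.261 ] yaw -0.04 tilt [-0.  0. -1.] w 1.005  MOVE d [-0.0936 -0.2073 -0.009 ] roll -0.04
```

Request:
step_arm:
  commands:
    - {"fingers": -1,"dx": -0.09,"dy": -0.2,"dz": 0}
    - {"fingers": -1,"dx": -0.09,"dy": -0.2,"dz": 0}
    - {"fingers": -1,"dx": -0.09,"dy": -0.2,"dz": 0}
    - {"fingers": -1,"dx": -0.09,"dy": -0.2,"dz": 0}
    - {"fingers": -1,"dx": -0.09,"dy": -0.2,"dz": 0}
    - {"fingers": -1,"dx": -0.09,"dy": -0.2,"dz": 0}

```text
invalid input
```

```bash
python3 - <<'E'
from h import *
to(0.57,-0.03,0.27,0)
im,d,K,T,c=look("wrist"); cv2.imwrite("pics/w0.png",im); np.savez("w0.npz",im=im,d=d,K=K,T=T)
E
```

```text
t 1.1 pos [0.4765 0.1773 0.261 ] yaw -0.04 tilt [-0.  0. -1.] w 1.005  MOVE d [-0.0936 -0.2073 -0.009 ] roll -0.04
```

View pics/w0.png

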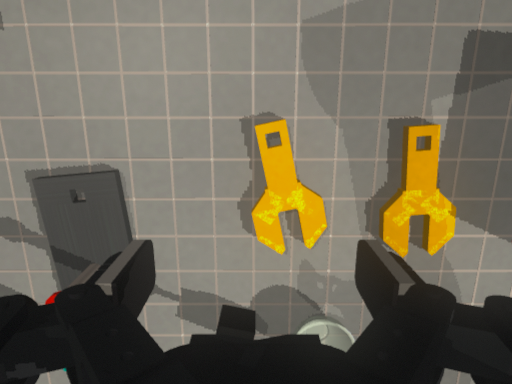

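Request:
step_arm:
  commands:
    - {"fingers": -1,"dx": 0,"dy": -0.2,"dz": -0.02,"roll": 0}
    - {"fingers": -1,"dx": 0,"dy": -0.2,"dz": -0.02,"roll": 0}
    - {"fingers": -1,"dx": 0,"dy": -0.2,"dz": -0.02,"roll": 0}
    - {"fingers": -1,"dx": 0,"dy": -0.2,"dz": -0.02,"roll": 0}
    - {"fingers": -1,"dx": 0,"dy": -0.2,"dz": -0.02,"roll": 0}

```text
time: 1.78
tool_pos: [0.4759, -0.021, 0.281]
tcp_rot: [-0.005, -3.141, -0.001]
wrist_force: [0.3, 0.1, -0.4]
width: 0.996
grip_force: 0.0
```

```bash
python3 - <<'E'
from h import *
to(0.47,-0.03,0.27,0)
im,d,K,T,c=look("wrist"); cv2.imwrite("pics/w1.png",im); np.savez("w1.npz",im=im,d=d,K=K,T=T)
for n in("w0","w1"):
    z=np.load(n+".npz"); im,K,T=z["im"],z["K"],z["T"]; hsv=cv2.cvtColor(im,cv2.COLOR_BGR2HSV)
    m=((hsv[...,0]>18)&(hsv[...,0]<34)&(hsv[...,1]>140)&(hsv[...,2]>100)).astype(np.uint8)
    cs,hi=cv2.findContours(m,cv2.RETR_CCOMP,cv2.CHAIN_APPROX_NONE)
    for i,cn in enumerate(cs):
        A=cv2.contourArea(cn)
        if hi[0][i][3]<0 and A>1500 or hi[0][i][3]>=0 and A>60:
            w=np.array([ray(*p[0],.015,K,T)[:2] for p in cn],np.float32); M=cv2.moments(w.reshape(-1,1,2))
            print(n,"hole" if hi[0][i][3]>=0 else "out",A,[np.round(q,4) for q in cv2.minAreaRect(w)], "cen",(M["m10"]/M["m00"]),M["m01"]/M["m00"])
    P=cloud(z["d"],K,T)
    m=(P[...,2]>.009)&(P[...,2]<.02)&(hsv[...,1]<90)&(z["d"]>0)
    k,l,st,_=cv2.connectedComponentsWithStats(m.astype(np.uint8))
    for i in range(1,k):
        if st[i,4]>800: print(n,"flat",st[i],[np.round(q,4) for q in cv2.minAreaRect(P[l==i][:,:2].astype(np.float32))])
    m=(P[...,2]>.08)&(P[...,2]<.115)&((hsv[...,0]<6)|(hsv[...,0]>174))&(hsv[...,1]>150)
    q=P[m]
    if len(q)>20:
        v,u=np.nonzero(m); print(n,"cap px",u.min(),u.max(),v.min(),v.max(),"P",q.min(0),q.max(0))
E
```

```text
t 1.77 pos [ 0.4759 -0.021   0.281 ] yaw -0.17 tilt [-0.     0.001 -1.   ] w 0.996  MOVE d [ 0.0059 -0.0091  0.011 ] roll -0.17
w0 out 5370.0 [array([0.5203, 0.3711]), array([0.1666, 0.0897]), np.float64(10.5242)] cen 0.5265223622905735 0.37514995582099636
w0 hole 190.0 [array([0.4575, 0.3712]), array([0.0182, 0.0161]), np.float64(89.8722)] cen 0.45787267907889734 0.3712378424592194
w0 out 5122.0 [array([0.5141, 0.2104]), array([0.164, 0.088]), np.float64(12.0488)] cen 0.5200921852975425 0.21169370107269653
w0 hole 200.5 [array([0.4536, 0.1974]), array([0.0168, 0.0182]), np.float64(12.4391)] cen 0.4535882362650548 0.19746751274528299
w0 flat [  32  172   98  119 7409] [array([ 0.571, -0.034]), array([0.1495, 0.1026]), np.float64(5.3491)]
w0 cap px 45 59 292 304 P [ 0.60506481 -0.04331218  0.0882616 ] [ 0.61630224 -0.03054473  0.0976604 ]
w1 out 5359.5 [array([0.514 , 0.2068]), array([0.1647, 0.093 ]), np.float64(12.748)] cen 0.5201763662962268 0.20844365631357475
w1 hole 102.0 [array([0.4541, 0.1936]), array([0.0154, 0.0108]), np.float64(7.681)] cen 0.45393232358287505 0.1936188678974938
w1 out 5242.0 [array([ 0.5107, -0.2032]), array([0.0922, 0.1646]), np.float64(78.3991)] cen 0.5165958486267936 -0.20418502150483991
w1 hole 120.0 [array([ 0.45  , -0.1899]), array([0.0129, 0.0158]), np.float64(76.8384)] cen 0.4500944586179885 -0.18983667185330672
w1 flat [ 200  169   89  124 8334] [array([ 0.5792, -0.0335]), array([0.1656, 0.1002]), np.float64(5.18)]
w1 cap px 235 262 282 309 P [ 0.6053731  -0.04414309  0.08612055] [ 0.63596469 -0.01399253  0.09888244]
```

View pics/w1.png

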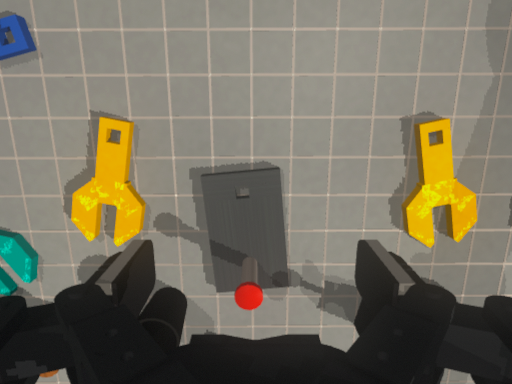

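The wrist view shows the base with its hole at (243,192) and cap at (248,296), and yellow weights at left (108,180) and right (440,180). The base measures 165 x 100 mm at 5.2°, which matches the given size. The spindle works out at (0.621,-0.029). I'll start with the left weight.

```bash
python3 - <<'E'
from h import *
to(0.4804,-0.1968,0.06,-12)
E
```

```text
t 1.82 pos [ 0.4759 -0.02    0.2808] yaw -0.08 tilt [-0.001  0.001 -1.   ] w 0.999  MOVE d [-0.005  -0.177   0.2206] roll 11.92
```

Request:
step_arm:
  commands:
    - {"fingers": -1,"dx": -0.005,"dy": -0.177,"dz": 0.12,"roll": 12}
    - {"fingers": -1,"dx": -0.005,"dy": -0.177,"dz": 0.12,"roll": 12}
    - {"fingers": -1,"dx": -0.005,"dy": -0.177,"dz": 0.12,"roll": 12}
    - {"fingers": -1,"dx": -0.005,"dy": -0.177,"dz": 0.22,"roll": 12}
    - {"fingers": -1,"dx": -0.005,"dy": -0.177,"dz": 0.22,"roll": 12}
    - {"fingers": -1,"dx": -0.005,"dy": -0.177,"dz": 0.22,"roll": 12}
    - {"fingers": -1,"dx": -0.005,"dy": -0.177,"dz": 0.22,"roll": 12}

```text
time: 2.7
tool_pos: [0.4823, -0.1967, 0.0624]
tcp_rot: [0.327, 3.123, -0.0]
wrist_force: [-0.7, -0.1, 1.8]
width: 0.999
grip_force: 0.0
```

```bash
python3 - <<'E'
from h import *
to(0.4804,-0.1968,0.001,-12)
E
```

```text
t 2.7 pos [ 0.4823 -0.1967  0.0624] yaw -11.95 tilt [ 0.001 -0.    -1.   ] w 0.999  MOVE d [ 0.0019 -0.0005  0.0614] roll 0.05
```

Request:
step_arm:
  commands:
    - {"fingers": -1,"dx": 0,"dy": 0,"dz": 0.059,"roll": 0}
    - {"fingers": -1,"dx": 0,"dy": 0,"dz": 0.059,"roll": 0}
    - {"fingers": -0.3,"dx": 0,"dy": 0,"dz": 0.059,"roll": 0}
    - {"fingers": 0.5,"dx": 0,"dy": 0,"dz": 0.059,"roll": 0}
    - {"fingers": 1,"dx": 0,"dy": 0,"dz": 0.059,"roll": 0}
    - {"fingers": 1,"dx": 0,"dy": 0,"dz": 0.059,"roll": 0}
    - {"fingers": 1,"dx": 0,"dy": 0,"dz": 0.059,"roll": 0}
    - {"fingers": 1,"dx": 0,"dy": 0,"dz": 0.059,"roll": 0}
  squeeze: 90

```text
time: 3.7
tool_pos: [0.483, -0.1986, 0.0051]
tcp_rot: [0.329, 3.12, -0.002]
wrist_force: [-2.5, 0.5, 9.5]
width: 0.391
grip_force: 89.8
```

```bash
python3 - <<'E'
from h import *
to(0.4804,-0.1968,0.08,-12)
E
```

```text
t 3.7 pos [ 0.483  -0.1986  0.0051] yaw -12.05 tilt [ 0.004 -0.002 -1.   ] w 0.391  MOVE d [ 0.0026  0.0012 -0.0749] roll -0.05
```

Request:
step_arm:
  commands:
    - {"fingers": 1,"dx": 0,"dy": 0,"dz": -0.075,"roll": 0}
    - {"fingers": 1,"dx": 0,"dy": 0,"dz": -0.075,"roll": 0}
    - {"fingers": 1,"dx": 0,"dy": 0,"dz": -0.075,"roll": 0}
    - {"fingers": 1,"dx": 0,"dy": 0,"dz": -0.075,"roll": 0}

```text
time: 4.2
tool_pos: [0.479, -0.1969, 0.0753]
tcp_rot: [-0.329, -3.12, -0.002]
wrist_force: [0.3, -0.2, -5.4]
width: 0.387
grip_force: 91.4
```

```bash
python3 - <<'E'
from h import *
to(0.4796,-0.0419,0.08,5.2); print(read_state()["wrist_force"],read_state()["torque"])
E
```

```text
t 4.2 pos [ 0.479  -0.1969  0.0753] yaw -12.05 tilt [-0.004  0.002 -1.   ] w 0.387  MOVE d [ 0.0318  0.1517 -0.0044] roll -17.25
[ 0.3373113  -0.16971924 -5.40577157] [ 0.06742941  0.16600856 -0.00159339]
```

Request:
step_arm:
  commands:
    - {"fingers": 1,"dx": 0.032,"dy": 0.152,"dz": -0.005,"roll": -17.2}
    - {"fingers": 1,"dx": 0.032,"dy": 0.152,"dz": -0.005,"roll": -17.2}
    - {"fingers": 1,"dx": 0.032,"dy": 0.152,"dz": -0.005,"roll": -17.2}
    - {"fingers": 1,"dx": 0.032,"dy": 0.152,"dz": -0.005,"roll": -17.2}
    - {"fingers": 1,"dx": 0.032,"dy": 0.152,"dz": -0.005,"roll": -17.2}
    - {"fingers": 1,"dx": 0.032,"dy": 0.152,"dz": -0.005,"roll": -17.2}

```text
time: 4.95
tool_pos: [0.4808, -0.0432, 0.0815]
tcp_rot: [0.139, -3.137, 0.0]
wrist_force: [-0.1, 1.0, -4.6]
width: 0.389
grip_force: 91.8
```

```bash
cat >> h.py <<'E'
def chk(n,name=None,zt=None):
    im,d,K,T,c=look("wrist"); 
    if name: cv2.imwrite(f"pics/{name}.png",im)
    P=cloud(d,K,T); hsv=cv2.cvtColor(im,cv2.COLOR_BGR2HSV)
    m=((hsv[...,0]>18)&(hsv[...,0]<34)&(hsv[...,1]>140)&(hsv[...,2]>90)&(d>0))
    k,l,st,_=cv2.connectedComponentsWithStats(m.astype(np.uint8))
    for i in range(1,k):
        if st[i,4]<800: continue
        q=P[l==i]; z=np.median(q[:,2]); t=q[abs(q[:,2]-z)<.012]
        A=np.c_[t[:,:2]-t[:,:2].mean(0),np.ones(len(t))]; f=np.linalg.lstsq(A,t[:,2],rcond=None)[0]
        cs,_=cv2.findContours((l==i).astype(np.uint8),cv2.RETR_EXTERNAL,cv2.CHAIN_APPROX_NONE)
        w=np.array([ray(*p[0],z if zt is None else zt,K,T)[:2] for p in max(cs,key=cv2.contourArea)],np.float32)
        (cx,cy),(a,b),an=cv2.minAreaRect(w); an=an if a>b else an-90
        g=np.radians(an); e=np.array([np.cos(g),np.sin(g)])
        C=np.array([cx,cy]); print("weight",st[i],"z",z.round(4),"slope",f[:2].round(3),"rect",round(max(a,b),4),round(min(a,b),4),"yaw",round(an,1),"cen",C.round(4),"slot",(C+.039*e).round(4),"pinch",(C-.031*e).round(4))
    return im,d,K,T
E
python3 - <<'E'
from h import *
to(0.4796,-0.0419,0.024,5.2); chk(0,"w2")
E
```

```text
t 4.95 pos [ 0.4808 -0.0432  0.0815] yaw 5.08 tilt [-0.001 -0.    -1.   ] w 0.389  MOVE d [0.001  0.0014 0.0575] roll -0.12
weight [  202   132   107   208 16534] z 0.0905 slope [-0.009  0.002] rect 0.0952 0.0489 yaw 5.0 cen [ 0.4751 -0.0441] slot [ 0.514  -0.0407] pinch [ 0.4442 -0.0468]
```

View pics/w2.png

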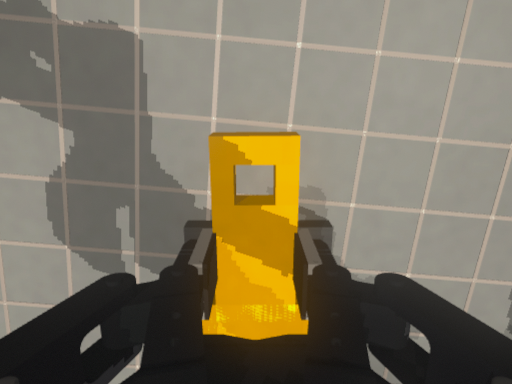

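The tail is held flat with its hole at (255,180), and the weight's bottom is about 5.5 mm below TCP. I'll lower it and slide it on.

Request:
step_arm:
  commands:
    - {"fingers": 1,"dx": 0.001,"dy": 0.001,"dz": 0.057,"roll": 0}
    - {"fingers": 1,"dx": 0.001,"dy": 0.001,"dz": 0.057,"roll": 0}
    - {"fingers": 1,"dx": 0.001,"dy": 0.001,"dz": 0.057,"roll": 0}
    - {"fingers": 1,"dx": 0.001,"dy": 0.001,"dz": 0.057,"roll": 0}

```text
time: 5.5
tool_pos: [0.482, -0.042, 0.0271]
tcp_rot: [-0.14, 3.135, -0.001]
wrist_force: [0.5, -0.2, -4.0]
width: 0.392
grip_force: 93.1
```

```bash
cat >> h.py <<'E'
S=np.array([.621,-.029]); YAW=5.2; u=np.array([np.cos(np.radians(YAW)),np.sin(np.radians(YAW))])
def hole(im,K,T,z):
    hsv=cv2.cvtColor(im,cv2.COLOR_BGR2HSV)
    m=((hsv[...,0]>18)&(hsv[...,0]<34)&(hsv[...,1]>140)&(hsv[...,2]>60)).astype(np.uint8)
    cs,hi=cv2.findContours(m,cv2.RETR_CCOMP,cv2.CHAIN_APPROX_NONE)
    for i,cn in enumerate(cs):
        if hi[0][i][3]>=0 and cv2.contourArea(cn)>60:
            w=np.array([ray(*p[0],z,K,T)[:2] for p in cn],np.float32); r=cv2.minAreaRect(w)
            print("hole c",np.round(r[0],4),np.round(r[1],4),"far edge (-u)",((w@u).min()).round(4),"near",(w@u).max().round(4))
E
python3 - <<'E'
from h import *
to(*(S-.067*u),0.0235,5.2); s=read_state(); print(s["wrist_force"]); 
im,d,K,T=chk(0); hole(im,K,T,s["tool_pos"][2]+.0095); print("TCP.u",s["tool_pos"][:2]@u, "tcp lat",(s["tool_pos"][:2]-S)@np.array([-u[1],u[0]]))
E
```

```text
t 5.5 pos [ 0.482  -0.042   0.0271] yaw 5.13 tilt [ 0.003 -0.001 -1.   ] w 0.392  MOVE d [-0.0726  0.0004  0.0039] roll -0.07
[ 0.45619618 -0.19599118 -4.02879198]
weight [  202   132   107   208 16573] z 0.0361 slope [-0.004  0.001] rect 0.0954 0.049 yaw 5.0 cen [ 0.4763 -0.0429] slot [ 0.5151 -0.0394] pinch [ 0.4454 -0.0456]
hole c [ 0.4478 -0.0455] [0.0129 0.016 ] far edge (-u) 0.4353 near 0.4483
TCP.u 0.4762455932914889 tcp lat -0.0003403988063616278
```

Request:
step_arm:
  commands:
    - {"fingers": 1,"dx": -0.02,"dy": 0,"dz": 0.002,"roll": 0}
    - {"fingers": 1,"dx": -0.035,"dy": 0,"dz": 0.003,"roll": 0}
    - {"fingers": 1,"dx": -0.05,"dy": 0,"dz": 0.003,"roll": 0}
    - {"fingers": 1,"dx": -0.06,"dy": 0,"dz": 0.003,"roll": 0}
    - {"fingers": 1,"dx": -0.068,"dy": 0,"dz": 0.003,"roll": 0}
    - {"fingers": 1,"dx": -0.072,"dy": 0,"dz": 0.003,"roll": 0}
    - {"fingers": 1,"dx": -0.072,"dy": 0,"dz": 0.003,"roll": 0}

```text
time: 6.42
tool_pos: [0.5519, -0.035, 0.022]
tcp_rot: [0.141, -3.138, -0.0]
wrist_force: [-0.1, 0.5, -5.3]
width: 0.386
grip_force: 93.0
```

```bash
python3 - <<'E'
from h import *
to(*(S-.067*u),0.021,5.2); s=read_state(); print(s["wrist_force"],s["torque"])
E
```

```text
t 6.42 pos [ 0.5519 -0.035   0.022 ] yaw 5.16 tilt [-0.001  0.    -1.   ] w 0.386  MOVE d [-0.0024 -0.0003  0.001 ] roll -0.04
[-0.11006223  0.53891334 -5.33280541] [ 0.05104102  0.23550869 -0.01729304]
```

Request:
step_arm:
  commands:
    - {"fingers": 1,"dx": -0.002,"dy": 0,"dz": 0.002,"roll": 0}
    - {"fingers": 1,"dx": -0.002,"dy": 0,"dz": 0.002,"roll": 0}
    - {"fingers": 0,"dx": -0.002,"dy": 0,"dz": 0.002,"roll": 0}
    - {"fingers": -0.6,"dx": -0.002,"dy": 0,"dz": 0.002,"roll": 0}
    - {"fingers": -1,"dx": -0.002,"dy": 0,"dz": 0.0,"roll": 0}
    - {"fingers": -1,"dx": -0.002,"dy": 0,"dz": -0.12,"roll": 0}
    - {"fingers": -1,"dx": -0.002,"dy": 0,"dz": -0.12,"roll": 0}
    - {"fingers": -1,"dx": -0.002,"dy": 0,"dz": -0.12,"roll": 0}

```text
time: 7.42
tool_pos: [0.559, -0.0354, 0.1493]
tcp_rot: [-0.141, 3.125, -0.003]
wrist_force: [0.1, -0.0, -0.0]
width: 1.001
grip_force: 0.0
```

```bash
python3 - <<'E'
from h import *
to(0.47,0.08,0.28,5); s=read_state(); print(s["wrist_force"])
E
```

```text
t 7.42 pos [ 0.559  -0.0354  0.1493] yaw 5.16 tilt [ 0.013 -0.001 -1.   ] w 1.001  MOVE d [ 0.0766  0.1226 -0.1321] roll 0.16
[ 0.06957813 -0.00891526 -0.00643277]
```

Next I'll move to where both the stack and weight 2 are in view.

Request:
step_arm:
  commands:
    - {"fingers": -1,"dx": 0.077,"dy": 0.123,"dz": -0.13,"roll": 0}
    - {"fingers": -1,"dx": 0.077,"dy": 0.123,"dz": -0.13,"roll": 0}
    - {"fingers": -1,"dx": 0.077,"dy": 0.123,"dz": -0.13,"roll": 0}
    - {"fingers": -1,"dx": 0.077,"dy": 0.123,"dz": -0.13,"roll": 0}
    - {"fingers": -1,"dx": 0.077,"dy": 0.123,"dz": -0.13,"roll": 0}
    - {"fingers": -1,"dx": 0.077,"dy": 0.123,"dz": -0.13,"roll": 0}

```text
time: 8.18
tool_pos: [0.4657, 0.0799, 0.2701]
tcp_rot: [0.14, -3.135, 0.001]
wrist_force: [-0.4, 0.8, 0.4]
width: 0.998
grip_force: 0.0
```

```bash
python3 - <<'E'
from h import *
to(0.47,0.08,0.28,5); chk(0,"w3"); to(.4838,.202,.07,12.3)
E
```

```text
t 8.18 pos [0.4657 0.0799 0.2701] yaw 5.11 tilt [-0.003 -0.001 -1.   ] w 0.998  MOVE d [-0.0042 -0.0003 -0.0099] roll 0.11
weight [ 321  138   73  130 4731] z 0.0139 slope [0.004 0.014] rect 0.1652 0.0897 yaw 13.0 cen [0.5141 0.2088] slot [0.5521 0.2176] pinch [0.4839 0.2018]
weight [ 439  155   73  125 5635] z 0.0136 slope [0.004 0.027] rect 0.169 0.0917 yaw 16.0 cen [0.523  0.3618] slot [0.5605 0.3725] pinch [0.4932 0.3532]
weight [ 136  178   61  126 3734] z 0.028 slope [ 0.025 -0.053] rect 0.1682 0.0576 yaw 19.8 cen [ 0.5776 -0.0209] slot [ 0.6143 -0.0077] pinch [ 0.5485 -0.0315]
t 8.22 pos [0.4657 0.0798 0.2701] yaw 5.09 tilt [-0.003 -0.001 -1.   ] w 1.001  MOVE d [-0.0295  0.1202  0.1999] roll -7.21
```

View pics/w3.png

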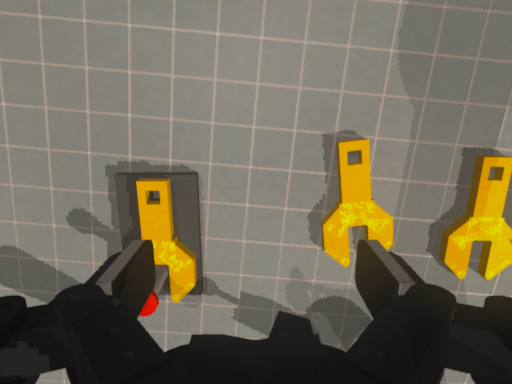

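Weight 1 sits on the spindle with its hole at (153,197) over the base hole. Weights 2 and 3 are at (357,200) and (482,215). Weight 2 is next.

Request:
step_arm:
  commands:
    - {"fingers": -1,"dx": -0.03,"dy": 0.12,"dz": 0.1,"roll": -7.3}
    - {"fingers": -1,"dx": -0.03,"dy": 0.12,"dz": 0.1,"roll": -7.3}
    - {"fingers": -1,"dx": -0.03,"dy": 0.12,"dz": 0.2,"roll": -7.3}
    - {"fingers": -1,"dx": -0.03,"dy": 0.12,"dz": 0.2,"roll": -7.3}
    - {"fingers": -1,"dx": -0.03,"dy": 0.12,"dz": 0.2,"roll": -7.3}
    - {"fingers": -1,"dx": -0.03,"dy": 0.12,"dz": 0.2,"roll": -7.3}
    - {"fingers": -1,"dx": -0.03,"dy": 0.12,"dz": 0.2,"roll": -7.3}

```text
time: 9.1
tool_pos: [0.4879, 0.2031, 0.0752]
tcp_rot: [-0.339, 3.118, 0.002]
wrist_force: [0.4, 1.2, 0.4]
width: 1.0
grip_force: 0.0
```

```bash
python3 - <<'E'
from h import *
to(0.4839,.2018,.004,12.4); im,d,K,T=chk(0,zt=.015); hole(im,K,T,.015)
E
```

```text
t 9.1 pos [0.4879 0.2031 0.0752] yaw 12.39 tilt [ 0.005  0.002 -1.   ] w 1.0  MOVE d [ 0.0046 -0.0004  0.0712] roll -0.01
weight [  193   119   131   219 15883] z 0.0141 slope [ 0.001 -0.001] rect 0.1514 0.0879 yaw 12.1 cen [0.5081 0.2094] slot [0.5462 0.2175] pinch [0.4778 0.2029]
weight [ 445  180   67  128 4555] z 0.0136 slope [0.001 0.168] rect 0.09 0.0438 yaw 23.6 cen [0.485 0.351] slot [0.5207 0.3666] pinch [0.4566 0.3386]
hole c [0.4532 0.1977] [0.0146 0.017 ] far edge (-u) 0.4611 near 0.4774
```

Request:
step_arm:
  commands:
    - {"fingers": -1,"dx": 0.002,"dy": 0,"dz": 0.06,"roll": 0}
    - {"fingers": -1,"dx": 0.002,"dy": 0,"dz": 0.069,"roll": 0}
    - {"fingers": -1,"dx": 0.002,"dy": 0,"dz": 0.069,"roll": 0}
    - {"fingers": 0,"dx": 0.002,"dy": 0,"dz": 0.069,"roll": 0}
    - {"fingers": 1,"dx": 0.002,"dy": 0,"dz": 0.069,"roll": 0}
    - {"fingers": 1,"dx": 0.002,"dy": 0,"dz": 0.069,"roll": 0}
    - {"fingers": 1,"dx": 0.002,"dy": 0,"dz": 0.069,"roll": 0}
    - {"fingers": 1,"dx": 0.002,"dy": 0,"dz": 0.069,"roll": 0}
  squeeze: 90

```text
time: 10.15
tool_pos: [0.4846, 0.2032, 0.005]
tcp_rot: [-0.341, 3.121, 0.001]
wrist_force: [-1.5, 0.9, 8.0]
width: 0.388
grip_force: 89.9
```

Request:
step_arm:
  commands:
    - {"fingers": 1,"dx": 0,"dy": 0,"dz": -0.06,"roll": 0}
    - {"fingers": 1,"dx": 0,"dy": 0,"dz": -0.1,"roll": 0}
    - {"fingers": 1,"dx": 0,"dy": 0,"dz": -0.1,"roll": 0}
    - {"fingers": 1,"dx": 0,"dy": 0,"dz": -0.1,"roll": 0}

```text
time: 10.65
tool_pos: [0.4817, 0.2019, 0.1015]
tcp_rot: [0.34, -3.12, 0.001]
wrist_force: [-0.6, 0.6, -5.7]
width: 0.39
grip_force: 91.4
```

```bash
python3 - <<'E'
from h import *
to(*(S-.147*u),.1,5.2); im,d,K,T=chk(0,zt=.11)
E
```

```text
t 10.65 pos [0.4817 0.2019 0.1015] yaw 12.45 tilt [-0.003 -0.001 -1.   ] w 0.39  MOVE d [ 0.0596 -0.237   0.0018] roll 7.25
weight [  202   137   107   203 16078] z 0.1105 slope [-0.01  0.  ] rect 0.0935 0.0491 yaw 12.4 cen [0.4772 0.2006] slot [0.5153 0.209 ] pinch [0.4469 0.194 ]
weight [ 418  181   94  156 8128] z 0.0137 slope [0.006 0.06 ] rect 0.0784 0.0405 yaw 23.3 cen [0.4673 0.2922] slot [0.5031 0.3076] pinch [0.4388 0.2799]
```

Request:
step_arm:
  commands:
    - {"fingers": 1,"dx": 0.06,"dy": -0.237,"dz": 0,"roll": 7.2}
    - {"fingers": 1,"dx": 0.06,"dy": -0.237,"dz": 0,"roll": 7.2}
    - {"fingers": 1,"dx": 0.06,"dy": -0.237,"dz": 0,"roll": 7.2}
    - {"fingers": 1,"dx": 0.06,"dy": -0.237,"dz": 0,"roll": 7.2}
    - {"fingers": 1,"dx": 0.06,"dy": -0.237,"dz": 0.03,"roll": 7.2}
    - {"fingers": 1,"dx": 0.06,"dy": -0.237,"dz": 0.058,"roll": 7.2}
    - {"fingers": 1,"dx": 0.06,"dy": -0.237,"dz": 0.058,"roll": 7.2}
    - {"fingers": 1,"dx": 0.06,"dy": -0.237,"dz": 0.058,"roll": 7.2}

```text
time: 11.7
tool_pos: [0.4753, -0.0416, 0.0446]
tcp_rot: [0.144, -3.136, -0.0]
wrist_force: [0.6, 0.3, -4.0]
width: 0.39
grip_force: 91.8
```

```bash
python3 - <<'E'
from h import *
to(*(S-.0685*u),.039,5.2)
E
```

```text
t 11.7 pos [ 0.4753 -0.0416  0.0446] yaw 5.27 tilt [-0.002  0.    -1.   ] w 0.39  MOVE d [-0.0778 -0.0007  0.0055] roll 0.07
```

Request:
step_arm:
  commands:
    - {"fingers": 1,"dx": -0.02,"dy": 0,"dz": 0.002,"roll": 0}
    - {"fingers": 1,"dx": -0.035,"dy": 0,"dz": 0.004,"roll": 0}
    - {"fingers": 1,"dx": -0.05,"dy": 0,"dz": 0.004,"roll": 0}
    - {"fingers": 1,"dx": -0.06,"dy": 0,"dz": 0.004,"roll": 0}
    - {"fingers": 1,"dx": -0.07,"dy": 0,"dz": 0.004,"roll": 0}
    - {"fingers": 1,"dx": -0.077,"dy": 0,"dz": 0.004,"roll": 0}
    - {"fingers": 1,"dx": -0.077,"dy": 0,"dz": 0.004,"roll": 0}
    - {"fingers": 1,"dx": -0.077,"dy": 0,"dz": 0.004,"roll": 0}

```text
time: 12.7
tool_pos: [0.552, -0.0348, 0.041]
tcp_rot: [0.144, -3.137, -0.0]
wrist_force: [0.7, -0.2, -4.9]
width: 0.394
grip_force: 91.9
```

```bash
python3 - <<'E'
from h import *
to(*(S-.0685*u),.036,5.2);s=read_state(); print(s["wrist_force"],s["torque"])
E
```

```text
t 12.7 pos [ 0.552  -0.0348  0.041 ] yaw 5.25 tilt [-0.001  0.    -1.   ] w 0.394  MOVE d [-0.0008 -0.0005  0.005 ] roll 0.05
[ 0.69862949 -0.24407183 -4.92125215] [-0.01064908  0.22394812  0.03556418]
```

Seated and moving freely. I'll lower 5 mm, release and rise.

Request:
step_arm:
  commands:
    - {"fingers": 1,"dx": -0.001,"dy": 0,"dz": 0.005,"roll": 0}
    - {"fingers": 1,"dx": -0.001,"dy": 0,"dz": 0.005,"roll": 0}
    - {"fingers": 0,"dx": -0.001,"dy": 0,"dz": 0.005,"roll": 0}
    - {"fingers": -0.6,"dx": -0.001,"dy": 0,"dz": 0.005,"roll": 0}
    - {"fingers": -1,"dx": -0.001,"dy": 0,"dz": 0.0,"roll": 0}
    - {"fingers": -1,"dx": -0.001,"dy": 0,"dz": -0.12,"roll": 0}
    - {"fingers": -1,"dx": -0.001,"dy": 0,"dz": -0.12,"roll": 0}
    - {"fingers": -1,"dx": -0.001,"dy": 0,"dz": -0.12,"roll": 0}

```text
time: 13.7
tool_pos: [0.5586, -0.0352, 0.1687]
tcp_rot: [-0.143, 3.125, -0.003]
wrist_force: [0.4, -0.2, 0.0]
width: 1.001
grip_force: 0.0
```

```bash
python3 - <<'E'
from h import *
to(0.47,0.24,0.26,6); s=read_state(); print(s["wrist_force"])
E
```

```text
t 13.7 pos [ 0.5586 -0.0352  0.1687] yaw 5.26 tilt [ 0.014 -0.001 -1.   ] w 1.001  MOVE d [ 0.0618  0.2819 -0.0929] roll -0.74
[ 0.4061184  -0.21166436  0.04212235]
```

Request:
step_arm:
  commands:
    - {"fingers": -1,"dx": 0.055,"dy": 0.4,"dz": -0.05,"roll": 0}
    - {"fingers": -1,"dx": 0.055,"dy": 0.4,"dz": -0.05,"roll": 0}
    - {"fingers": -1,"dx": 0.055,"dy": 0.4,"dz": -0.05,"roll": 0}
    - {"fingers": -1,"dx": 0.055,"dy": 0.4,"dz": -0.05,"roll": 0}
    - {"fingers": -1,"dx": 0.055,"dy": 0.4,"dz": -0.05,"roll": 0}
    - {"fingers": -1,"dx": 0.055,"dy": 0.4,"dz": -0.05,"roll": 0}
    - {"fingers": -1,"dx": 0.055,"dy": 0.4,"dz": -0.05,"roll": 0}
    - {"fingers": -1,"dx": 0.055,"dy": 0.4,"dz": -0.05,"roll": 0}

```text
time: 14.7
tool_pos: [0.4613, 0.3608, 0.2111]
tcp_rot: [0.15, -3.138, -0.0]
wrist_force: [-0.8, -0.2, -0.1]
width: 1.002
grip_force: 0.0
```

```bash
python3 - <<'E'
from h import *
im,d,K,T=chk(0,"w4",zt=.015); hole(im,K,T,.015); to(0.490,.373,.065,6)
im,d,K,T,c=look("scene"); cv2.imwrite("pics/scene1.png",im)
E
```

```text
weight [ 224  144   81  146 6328] z 0.0141 slope [0.002 0.   ] rect 0.1645 0.0875 yaw 4.2 cen [0.5189 0.3763] slot [0.5578 0.3792] pinch [0.488 0.374]
hole c [0.4568 0.3719] [0.0155 0.0174] far edge (-u) 0.4809 near 0.4964
t 14.75 pos [0.4615 0.3592 0.2107] yaw 5.39 tilt [-0.    -0.001 -1.   ] w 0.998  MOVE d [-0.0297  0.0112  0.1457] roll -0.61
```

View pics/scene1.png

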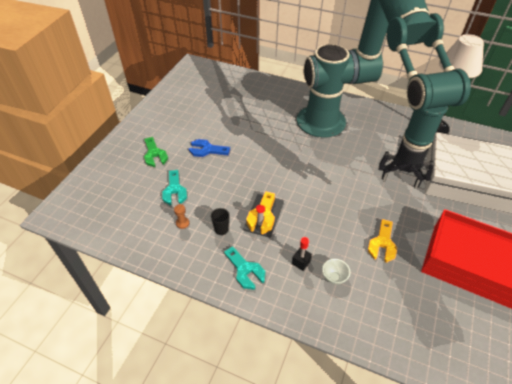

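Two weights are stacked at (263,212), the third is at (383,240), and the bystanders haven't moved. Now the third weight.

Request:
step_arm:
  commands:
    - {"fingers": -1,"dx": -0.028,"dy": 0.012,"dz": 0.06,"roll": 1}
    - {"fingers": -1,"dx": -0.028,"dy": 0.012,"dz": 0.12,"roll": 1}
    - {"fingers": -1,"dx": -0.028,"dy": 0.012,"dz": 0.146,"roll": 1}
    - {"fingers": -1,"dx": -0.028,"dy": 0.012,"dz": 0.146,"roll": 1}
    - {"fingers": -1,"dx": -0.028,"dy": 0.012,"dz": 0.146,"roll": 1}

```text
time: 15.42
tool_pos: [0.4902, 0.3728, 0.0666]
tcp_rot: [-0.115, 3.138, 0.001]
wrist_force: [-0.4, 0.2, 0.4]
width: 1.0
grip_force: 0.0
```

```bash
python3 - <<'E'
from h import *
to(0.488,.374,.004,4.5); im,d,K,T=chk(0,zt=.015); hole(im,K,T,.015)
E
```

```text
t 15.43 pos [0.4902 0.3728 0.0666] yaw 4.18 tilt [ 0.002  0.001 -1.   ] w 1.0  MOVE d [0.0023 0.0013 0.0626] roll -0.32
weight [  190   124   136   214 16190] z 0.0141 slope [ 0.001 -0.001] rect 0.1418 0.0878 yaw 4.2 cen [0.5085 0.3755] slot [0.5473 0.3784] pinch [0.4775 0.3732]
hole c [0.4569 0.3721] [0.0147 0.0169] far edge (-u) 0.4813 near 0.4963
```

Request:
step_arm:
  commands:
    - {"fingers": -1,"dx": 0.002,"dy": 0.001,"dz": 0.055,"roll": 0}
    - {"fingers": -1,"dx": 0.002,"dy": 0.001,"dz": 0.062,"roll": 0}
    - {"fingers": -1,"dx": 0.002,"dy": 0.001,"dz": 0.062,"roll": 0}
    - {"fingers": 0,"dx": 0.002,"dy": 0.001,"dz": 0.062,"roll": 0}
    - {"fingers": 1,"dx": 0.002,"dy": 0.001,"dz": 0.062,"roll": 0}
    - {"fingers": 1,"dx": 0.002,"dy": 0.001,"dz": 0.062,"roll": 0}
    - {"fingers": 1,"dx": 0.002,"dy": 0.001,"dz": 0.062,"roll": 0}
    - {"fingers": 1,"dx": 0.002,"dy": 0.001,"dz": 0.062,"roll": 0}
  squeeze: 90

```text
time: 16.48
tool_pos: [0.4878, 0.3747, 0.005]
tcp_rot: [-0.116, 3.138, 0.002]
wrist_force: [-1.3, -1.0, 6.1]
width: 0.388
grip_force: 90.6
```

Request:
step_arm:
  commands:
    - {"fingers": 1,"dx": 0,"dy": 0,"dz": -0.06,"roll": 0}
    - {"fingers": 1,"dx": 0,"dy": 0,"dz": -0.11,"roll": 0}
    - {"fingers": 1,"dx": 0,"dy": 0,"dz": -0.11,"roll": 0}
    - {"fingers": 1,"dx": 0,"dy": 0,"dz": -0.11,"roll": 0}

```text
time: 16.98
tool_pos: [0.4855, 0.373, 0.1116]
tcp_rot: [0.116, -3.137, 0.003]
wrist_force: [-0.2, -1.4, -4.6]
width: 0.391
grip_force: 91.3
```

```bash
python3 - <<'E'
from h import *
z=read_state()["tool_pos"][2]+.0095
to(*(S-.147*u),.1,5.2); im,d,K,T=chk(0,zt=z)
E
```

```text
t 16.98 pos [0.4855 0.373  0.1116] yaw 4.25 tilt [-0.003 -0.002 -1.   ] w 0.391  MOVE d [ 0.0416 -0.4134  0.0124] roll -0.95
weight [  202   139   107   201 15879] z 0.1206 slope [-0.009 -0.001] rect 0.0921 0.0487 yaw 4.2 cen [0.4808 0.3723] slot [0.5197 0.3752] pinch [0.4499 0.3701]
```

Request:
step_arm:
  commands:
    - {"fingers": 1,"dx": 0.042,"dy": -0.413,"dz": 0,"roll": -1}
    - {"fingers": 1,"dx": 0.042,"dy": -0.413,"dz": 0,"roll": -1}
    - {"fingers": 1,"dx": 0.042,"dy": -0.413,"dz": 0,"roll": -1}
    - {"fingers": 1,"dx": 0.042,"dy": -0.413,"dz": 0,"roll": -1}
    - {"fingers": 1,"dx": 0.042,"dy": -0.413,"dz": 0,"roll": -1}
    - {"fingers": 1,"dx": 0.042,"dy": -0.413,"dz": 0,"roll": -1}
    - {"fingers": 1,"dx": 0.042,"dy": -0.413,"dz": 0,"roll": -1}
    - {"fingers": 1,"dx": 0.042,"dy": -0.413,"dz": 0,"roll": -1}

```text
time: 18.02
tool_pos: [0.4731, -0.0434, 0.1106]
tcp_rot: [0.137, -3.133, -0.0]
wrist_force: [0.4, 0.6, -5.7]
width: 0.389
grip_force: 91.9
```

```bash
python3 - <<'E'
from h import *
to(*(S-.147*u),.056,5.2)
E
```

```text
t 18.02 pos [ 0.4731 -0.0434  0.1106] yaw 5.0 tilt [-0.005 -0.    -1.   ] w 0.389  MOVE d [-0.0019  0.0009  0.0546] roll -0.2
```

Request:
step_arm:
  commands:
    - {"fingers": 1,"dx": -0.001,"dy": 0,"dz": 0.054,"roll": 0}
    - {"fingers": 1,"dx": -0.001,"dy": 0,"dz": 0.054,"roll": 0}
    - {"fingers": 1,"dx": -0.001,"dy": 0,"dz": 0.054,"roll": 0}
    - {"fingers": 1,"dx": -0.001,"dy": 0,"dz": 0.054,"roll": 0}

```text
time: 18.52
tool_pos: [0.478, -0.0406, 0.0607]
tcp_rot: [-0.145, 3.136, -0.001]
wrist_force: [0.7, 0.1, -5.2]
width: 0.387
grip_force: 92.6
```

```bash
python3 - <<'E'
from h import *
to(*(S-.069*u),.054,5.2)
E
```

```text
t 18.52 pos [ 0.478  -0.0406  0.0607] yaw 5.3 tilt [ 0.003 -0.    -1.   ] w 0.387  MOVE d [-0.0744 -0.0016  0.0069] roll 0.1
```

Request:
step_arm:
  commands:
    - {"fingers": 1,"dx": -0.02,"dy": -0.001,"dz": 0.003,"roll": 0}
    - {"fingers": 1,"dx": -0.035,"dy": -0.001,"dz": 0.004,"roll": 0}
    - {"fingers": 1,"dx": -0.05,"dy": -0.001,"dz": 0.004,"roll": 0}
    - {"fingers": 1,"dx": -0.06,"dy": -0.001,"dz": 0.004,"roll": 0}
    - {"fingers": 1,"dx": -0.07,"dy": -0.001,"dz": 0.004,"roll": 0}
    - {"fingers": 1,"dx": -0.076,"dy": -0.001,"dz": 0.004,"roll": 0}
    - {"fingers": 1,"dx": -0.076,"dy": -0.001,"dz": 0.004,"roll": 0}
    - {"fingers": 1,"dx": -0.076,"dy": -0.001,"dz": 0.004,"roll": 0}

```text
time: 19.52
tool_pos: [0.5519, -0.035, 0.055]
tcp_rot: [0.144, -3.138, -0.0]
wrist_force: [-0.4, 0.8, -4.5]
width: 0.386
grip_force: 92.6
```

```bash
python3 - <<'E'
from h import *
to(*(S-.069*u),.051,5.2);s=read_state(); print(s["wrist_force"],s["torque"])
E
```

```text
t 19.52 pos [ 0.5519 -0.035   0.055 ] yaw 5.25 tilt [-0.001  0.    -1.   ] w 0.386  MOVE d [-0.0004 -0.0003  0.004 ] roll 0.05
[-0.4204882   0.77061748 -4.46592322] [-0.03857845  0.20699522  0.03703913]
```

Request:
step_arm:
  commands:
    - {"fingers": 1,"dx": -0.001,"dy": 0,"dz": 0.004,"roll": 0}
    - {"fingers": 1,"dx": -0.001,"dy": 0,"dz": 0.004,"roll": 0}
    - {"fingers": 0,"dx": -0.001,"dy": 0,"dz": 0.004,"roll": 0}
    - {"fingers": -0.6,"dx": -0.001,"dy": 0,"dz": 0.004,"roll": 0}
    - {"fingers": -1,"dx": -0.001,"dy": 0,"dz": 0.0,"roll": 0}
    - {"fingers": -1,"dx": -0.001,"dy": 0,"dz": -0.12,"roll": 0}
    - {"fingers": -1,"dx": -0.001,"dy": 0,"dz": -0.12,"roll": 0}
    - {"fingers": -1,"dx": -0.001,"dy": 0,"dz": -0.12,"roll": 0}

```text
time: 20.52
tool_pos: [0.5583, -0.0354, 0.1827]
tcp_rot: [-0.143, 3.125, -0.003]
wrist_force: [0.1, -1.1, -0.5]
width: 1.001
grip_force: 0.0
```

```bash
python3 - <<'E'
from h import *
to(0.49,-0.03,0.3,5.2)
E
```

```text
t 20.52 pos [ 0.5583 -0.0354  0.1827] yaw 5.25 tilt [ 0.013 -0.001 -1.   ] w 1.001  MOVE d [ 0.066   0.0113 -0.1182] roll 0.05
```

Request:
step_arm:
  commands:
    - {"fingers": -1,"dx": 0.08,"dy": 0.04,"dz": -0.11,"roll": 0}
    - {"fingers": -1,"dx": 0.08,"dy": 0.04,"dz": -0.11,"roll": 0}
    - {"fingers": -1,"dx": 0.08,"dy": 0.04,"dz": -0.11,"roll": 0}
    - {"fingers": -1,"dx": 0.08,"dy": 0.04,"dz": -0.11,"roll": 0}
    - {"fingers": -1,"dx": 0.08,"dy": 0.04,"dz": -0.11,"roll": 0}

```text
time: 21.15
tool_pos: [0.4697, -0.0025, 0.2832]
tcp_rot: [0.144, -3.136, -0.0]
wrist_force: [0.4, -0.2, 0.1]
width: 1.003
grip_force: 0.0
```

```bash
python3 - <<'E'
from h import *
im,d,K,T=chk(0,"w5",zt=.059); hole(im,K,T,.059); to(0.63,.153,.25,5.2)
cv2.imwrite("pics/w5c.png",cv2.resize(im[130:340,160:350],None,fx=3,fy=3,interpolation=cv2.INTER_CUBIC)[:600])
z=np.load("scene0.npz");z2=np.load("side0.npz")
for n,q in(("scene",z),("side",z2)):
    i,d,K,T=q["im"],q["d"],q["K"],q["T"]; P=cloud(d,K,T); h=cv2.cvtColor(i,cv2.COLOR_BGR2HSV)
    m=(P[...,2]>.09)&(P[...,1]>.1)&(P[...,1]<.2)&(P[...,0]>.67)&(P[...,0]<.77)
    v,w=np.nonzero(m); a=ray(w.mean(),v.mean(),.120,K,T); print(n,"knob centre ray @.120",a,"zmax",P[m][:,2].max())
E
```

```text
weight [ 186  179   74  136 5893] z 0.0578 slope [ 0.008 -0.005] rect 0.1734 0.089 yaw 5.2 cen [ 0.5783 -0.0328] slot [ 0.6171 -0.0293] pinch [ 0.5474 -0.0356]
t 21.2 pos [ 0.4697 -0.0026  0.283 ] yaw 5.23 tilt [-0.003  0.    -1.   ] w 1.0  MOVE d [-0.174   0.1403  0.0324] roll 0.03
scene knob centre ray @.120 [0.71138645 0.15202752 0.12      ] zmax 0.1348332627901332
side knob centre ray @.120 [0.70770706 0.15744653 0.12      ] zmax 0.13294337164678546
```

View pics/w5c.png

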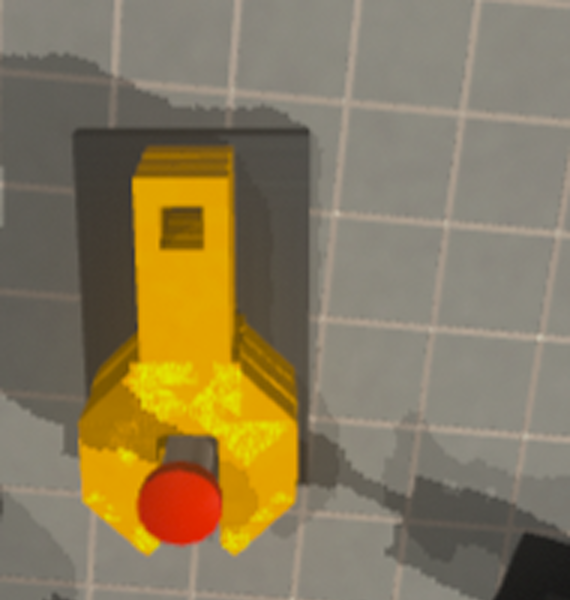

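The three weights are stacked squarely under the cap, with their holes lined up at about (182,228) in the crop. Next, the pin.

Request:
step_arm:
  commands:
    - {"fingers": -1,"dx": -0.17,"dy": 0.142,"dz": 0.02,"roll": 0}
    - {"fingers": -1,"dx": -0.17,"dy": 0.142,"dz": 0.02,"roll": 0}
    - {"fingers": -1,"dx": -0.17,"dy": 0.142,"dz": 0.02,"roll": 0}
    - {"fingers": -1,"dx": -0.17,"dy": 0.142,"dz": 0.02,"roll": 0}
    - {"fingers": -1,"dx": -0.17,"dy": 0.142,"dz": 0.02,"roll": 0}
    - {"fingers": -1,"dx": -0.17,"dy": 0.142,"dz": 0.02,"roll": 0}

```text
time: 21.95
tool_pos: [0.6258, 0.154, 0.263]
tcp_rot: [0.144, -3.135, 0.002]
wrist_force: [0.2, -0.4, -0.7]
width: 0.997
grip_force: 0.0
```

```bash
python3 - <<'E'
from h import *
im,d,K,T,c=look("wrist"); cv2.imwrite("pics/w6.png",im)
P=cloud(d,K,T); h=cv2.cvtColor(im,cv2.COLOR_BGR2HSV)
m=((h[...,0]<6)|(h[...,0]>174))&(h[...,1]>120)&(P[...,2]>.06)&(P[...,1]>.08)
q=P[m]; t=m&(P[...,2]>.127); v,w=np.nonzero(t); print(len(q),q.min(0),q.max(0),"top px",w.min(),w.max(),v.min(),v.max())
cs,_=cv2.findContours(t.astype(np.uint8),0,cv2.CHAIN_APPROX_NONE); (a,b),r=cv2.minEnclosingCircle(max(cs,key=cv2.contourArea)); g=ray(a,b,.130,K,T); print("top centre",g,r)
to(g[0],g[1],.101,5.2)
E
```

```text
870 [0.56137947 0.13690311 0.07771129] [0.71937274 0.1618669  0.40492453] top px 55 255 161 280
top centre [0.70649729 0.14887981 0.13      ] 13.682239532470703
t 22.0 pos [0.6257 0.1537 0.2638] yaw 5.22 tilt [-0.003 -0.001 -1.   ] w 1.0  MOVE d [-0.0805 -0.012   0.1626] roll 0.02
```

View pics/w6.png

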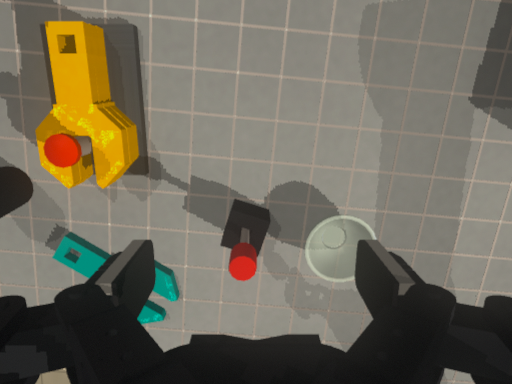

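The knob is at (243,262) and the ramekin at (341,248), clear of it. I'll descend onto the knob and grip.

```bash
python3 - <<'E'
from h import *
im=cv2.imread("pics/w6.png"); h=cv2.cvtColor(im,cv2.COLOR_BGR2HSV)
m=(((h[...,0]<6)|(h[...,0]>174))&(h[...,1]>120)).astype(np.uint8); k,l,st,ce=cv2.connectedComponentsWithStats(m)
T=np.array(calibration("wrist")["world_to_cam"]);K=np.array(calibration("wrist")["intrinsics"])
for i in range(1,k):
    if st[i,4]>100: x,y,w,hh,A=st[i]; print(st[i], "far top edge",ray(x+w/2,y+hh-.5,.130,K,T), "l/r",ray(x,y+hh/2,.128,K,T),ray(x+w,y+hh/2,.128,K,T), "cap centre",ray(x+w/2,y+hh/2,.096,K,T))
E
```

```text
[ 45 140  20  27 206] far top edge [ 0.62813714 -0.01453875  0.13      ] l/r [ 0.61825043 -0.0233508   0.128     ] [ 0.61675563 -0.00671343  0.128     ] cap centre [ 0.6239969  -0.03378637  0.096     ]
[229 242  28  39 888] far top edge [0.71982324 0.15068744 0.13      ] l/r [0.70295766 0.13649041 0.128     ] [0.70066764 0.16183666 0.128     ] cap centre [0.71802366 0.14933433 0.096     ]
```

Request:
step_arm:
  commands:
    - {"fingers": -1,"dx": -0.081,"dy": -0.0115,"dz": 0.06,"roll": 0}
    - {"fingers": -1,"dx": -0.081,"dy": -0.0115,"dz": 0.09,"roll": 0}
    - {"fingers": -1,"dx": -0.081,"dy": -0.0115,"dz": 0.13,"roll": 0}
    - {"fingers": -1,"dx": -0.081,"dy": -0.0115,"dz": 0.161,"roll": 0}
    - {"fingers": -1,"dx": -0.081,"dy": -0.0115,"dz": 0.161,"roll": 0}
    - {"fingers": -1,"dx": -0.081,"dy": -0.0115,"dz": 0.161,"roll": 0}

```text
time: 22.75
tool_pos: [0.7088, 0.15, 0.1061]
tcp_rot: [-0.143, 3.136, 0.0]
wrist_force: [0.1, -0.5, 0.7]
width: 1.003
grip_force: 0.0
```

```bash
python3 - <<'E'
from h import *
to(.707,.1495,.101,5.2); im,d,K,T,c=look("wrist"); h=cv2.cvtColor(im,cv2.COLOR_BGR2HSV)
m=(((h[...,0]<6)|(h[...,0]>174))&(h[...,1]>120)).astype(np.uint8); k,l,st,ce=cv2.connectedComponentsWithStats(m)
for i in range(1,k):
    if st[i,4]>300: x,y,w,hh,A=st[i]; print(st[i],"far top edge",ray(x+w/2,y+hh-.5,.130,K,T))
print(read_state()["wrist_force"])
E
```

```text
t 22.75 pos [0.7088 0.15   0.1061] yaw 5.21 tilt [ 0.002  0.    -1.   ] w 1.003  MOVE d [ 0.0018 -0.0004  0.0051] roll 0.01
[ 223  215   64   84 4239] far top edge [0.71960773 0.15066287 0.13      ]
[ 0.40735897 -0.00925834  1.26887297]
```

Request:
step_arm:
  commands:
    - {"fingers": -0.3,"dx": 0.001,"dy": 0,"dz": 0.003,"roll": 0}
    - {"fingers": 0.4,"dx": 0.001,"dy": 0,"dz": 0.003,"roll": 0}
    - {"fingers": 1,"dx": 0.001,"dy": 0,"dz": 0.003,"roll": 0}
    - {"fingers": 1,"dx": 0.001,"dy": 0,"dz": 0.003,"roll": 0}
    - {"fingers": 1,"dx": 0.001,"dy": 0,"dz": 0.003,"roll": 0}
    - {"fingers": 1,"dx": 0.001,"dy": 0,"dz": 0.003,"roll": 0}
    - {"fingers": 1,"dx": 0.001,"dy": 0,"dz": 0.003,"roll": 0}
  squeeze: 40

```text
time: 23.68
tool_pos: [0.7074, 0.1505, 0.1017]
tcp_rot: [-0.144, 3.137, 0.0]
wrist_force: [-0.7, -0.6, 4.6]
width: 0.286
grip_force: 39.3
```

Request:
step_arm:
  commands:
    - {"fingers": 1,"dx": 0,"dy": 0,"dz": -0.03,"roll": 0}
    - {"fingers": 1,"dx": 0,"dy": 0,"dz": -0.06,"roll": 0}
    - {"fingers": 1,"dx": 0,"dy": 0,"dz": -0.1,"roll": 0}
    - {"fingers": 1,"dx": 0,"dy": 0,"dz": -0.1,"roll": 0}
    - {"fingers": 1,"dx": 0,"dy": 0,"dz": -0.1,"roll": 0}

```text
time: 24.3
tool_pos: [0.7063, 0.1504, 0.1999]
tcp_rot: [0.144, -3.137, 0.0]
wrist_force: [-0.9, 0.1, -1.8]
width: 0.292
grip_force: 39.5
```

```bash
python3 - <<'E'
from h import *
to(*(S-.1*u),.19,5.2); print(read_state()["wrist_force"])
im,d,K,T,c=look("wrist"); cv2.imwrite("pics/w7.png",im)
for n in("scene","side"):
    im,d,K,T,c=look(n); cv2.imwrite(f"pics/{n}2.png",im); np.savez(n+"2.npz",im=im,d=d,K=K,T=T)
E
```

```text
t 24.3 pos [0.7063 0.1504 0.1999] yaw 5.25 tilt [-0.002 -0.    -1.   ] w 0.292  MOVE d [ 0.2014 -0.1707  0.0102] roll 0.05
[-0.87283449  0.14522269 -1.7767997 ]
```

View pics/w7.png

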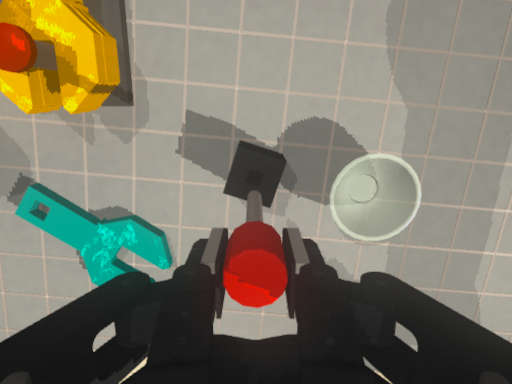

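```bash
python3 - <<'E'
from h import *
s=read_state(); print(s["tool_pos"])
im,d,K,T,c=look("wrist"); P=cloud(d,K,T)
for r in range(190,226,5):
    q=P[r,246:264]; g=q[(q[:,2]>.08)]; print(r,len(g),g.mean(0).round(4) if len(g) else "")
for n in("scene","side"):
    z=np.load(n+"2.npz"); P=cloud(z["d"],z["K"],z["T"])
    near=(np.hypot(P[...,0]-.707,P[...,1]-.15)<.04)
    for lo in np.arange(.09,.2,.012):
        m=near&(P[...,2]>lo)&(P[...,2]<lo+.012)
        if m.sum()>2:
            v,w=np.nonzero(m); print(n,round(lo,3),m.sum(),P[m].mean(0).round(4))
E
```

```text
[0.70565266 0.15024448 0.19843728]
190 0 
195 13 [0.7022 0.1489 0.1204]
200 14 [0.7023 0.1486 0.1323]
205 15 [0.7024 0.149  0.1429]
210 16 [0.7026 0.1487 0.1522]
215 17 [0.7026 0.1491 0.1612]
220 17 [0.7025 0.1491 0.1698]
225 18 [0.6939 0.1486 0.2001]
scene 0.114 11 [0.7089 0.1521 0.1208]
scene 0.126 5 [0.7108 0.152  0.1325]
scene 0.138 9 [0.7104 0.1524 0.1462]
scene 0.15 6 [0.7105 0.1523 0.1566]
scene 0.162 6 [0.7119 0.153  0.1681]
scene 0.174 11 [0.711  0.1526 0.1798]
scene 0.186 3 [0.7147 0.155  0.1968]
scene 0.198 25 [0.7164 0.1566 0.205 ]
side 0.102 5 [0.707  0.1525 0.1108]
side 0.114 17 [0.7056 0.1529 0.1205]
side 0.126 15 [0.7072 0.1532 0.1315]
side 0.138 17 [0.7065 0.1532 0.143 ]
side 0.15 19 [0.706  0.1528 0.1555]
side 0.162 18 [0.7072 0.1538 0.1677]
side 0.174 18 [0.7069 0.1536 0.1799]
side 0.186 7 [0.7057 0.1542 0.1882]
side 0.198 35 [0.7033 0.167  0.2044]
```

Request:
step_arm:
  commands:
    - {"fingers": 1,"dx": 0.202,"dy": -0.17,"dz": 0,"roll": 0}
    - {"fingers": 1,"dx": 0.202,"dy": -0.17,"dz": 0,"roll": 0}
    - {"fingers": 1,"dx": 0.202,"dy": -0.17,"dz": 0,"roll": 0}
    - {"fingers": 1,"dx": 0.202,"dy": -0.17,"dz": 0,"roll": 0}
    - {"fingers": 1,"dx": 0.202,"dy": -0.17,"dz": 0,"roll": 0}
    - {"fingers": 1,"dx": 0.202,"dy": -0.17,"dz": 0,"roll": 0}
    - {"fingers": 1,"dx": 0.202,"dy": -0.17,"dz": 0,"roll": 0}

```text
time: 25.38
tool_pos: [0.5226, -0.0365, 0.2013]
tcp_rot: [-0.145, 3.137, 0.001]
wrist_force: [0.6, -0.0, -0.5]
width: 0.289
grip_force: 39.7
```

```bash
python3 - <<'E'
from h import *
to(.5204,-.0371,.17,5.2)
im,d,K,T,c=look("wrist"); cv2.imwrite("pics/w8.png",cv2.resize(im[80:280,150:360],None,fx=3,fy=3,interpolation=cv2.INTER_CUBIC)); np.savez("w8.npz",im=im,d=d,K=K,T=T)
P=cloud(d,K,T)
for r in range(185,226,8):
    q=P[r,240:272]; g=q[(q[:,2]>.08)]; print(r,len(g),g.mean(0).round(4) if len(g) else "")
E
```

```text
t 25.38 pos [ 0.5226 -0.0365  0.2013] yaw 5.28 tilt [ 0.001  0.    -1.   ] w 0.289  MOVE d [ 0.0023 -0.0004  0.0313] roll 0.08
185 0 
193 11 [ 0.5192 -0.0379  0.1193]
201 14 [ 0.5195 -0.0381  0.1377]
209 16 [ 0.5198 -0.038   0.1533]
217 17 [ 0.5161 -0.0379  0.1778]
225 29 [ 0.5094 -0.0383  0.2068]
```

View pics/w8.png

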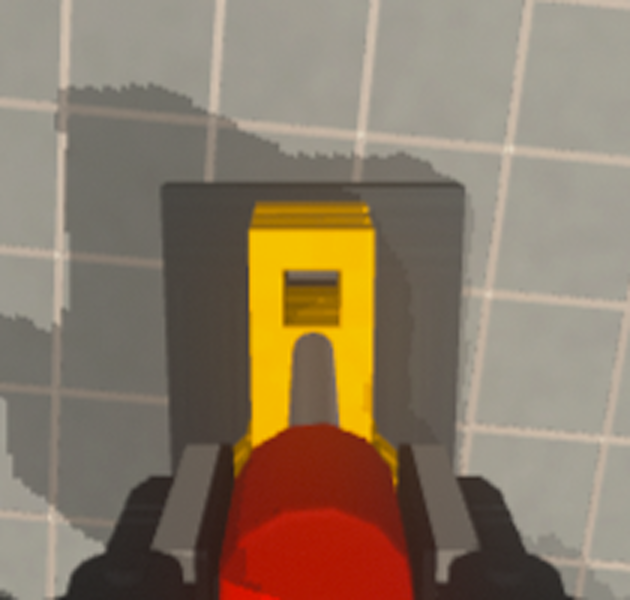

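```bash
python3 - <<'E'
from h import *
z=np.load("w8.npz"); K,T=z["K"],z["T"]
for a,b in((312,298.5),(284,298),(340,298),(312,271),(312,326),(312,228)): print(a,b,ray(150+a/3-.3,80+b/3-.3,.059,K,T).round(4))
print(S-.1*u,S-.12*u); to(.5204,-.0371,.17,5.2)
E
```

```text
312 298.5 [ 0.5235 -0.0379  0.059 ]
284 298 [ 0.5241 -0.046   0.059 ]
340 298 [ 0.5226 -0.0298  0.059 ]
312 271 [ 0.5154 -0.0386  0.059 ]
312 326 [ 0.5317 -0.0372  0.059 ]
312 228 [ 0.5029 -0.0398  0.059 ]
[ 0.52141156 -0.03806326] [ 0.50149387 -0.03987591]
t 25.43 pos [ 0.5227 -0.0364  0.2013] yaw 5.32 tilt [ 0.001  0.    -1.   ] w 0.296  MOVE d [ 0.0024 -0.0005  0.0313] roll 0.12
```

The top hole is centred at (0.5235,-0.038) and the shaft at (0.524,-0.038), so they're lined up. Lowering the pin.

Request:
step_arm:
  commands:
    - {"fingers": 1,"dx": 0.001,"dy": 0,"dz": 0.02,"roll": 0}
    - {"fingers": 1,"dx": 0.001,"dy": 0,"dz": 0.035,"roll": 0}
    - {"fingers": 1,"dx": 0.001,"dy": 0,"dz": 0.05,"roll": 0}
    - {"fingers": 1,"dx": 0.001,"dy": 0,"dz": 0.06,"roll": 0}
    - {"fingers": 1,"dx": 0.001,"dy": 0,"dz": 0.07,"roll": 0}
    - {"fingers": 1,"dx": 0.001,"dy": 0,"dz": 0.08,"roll": 0}
    - {"fingers": 1,"dx": 0.001,"dy": 0,"dz": 0.08,"roll": 0}

```text
time: 26.3
tool_pos: [0.5198, -0.0374, 0.1203]
tcp_rot: [0.144, -3.137, -0.0]
wrist_force: [-0.3, -0.3, -0.4]
width: 0.291
grip_force: 39.7
```

```bash
python3 - <<'E'
from h import *
to(.5211,-.0367,.093,5.2); print(read_state()["wrist_force"])
E
```

```text
t 26.3 pos [ 0.5198 -0.0374  0.1203] yaw 5.25 tilt [-0.002  0.    -1.   ] w 0.291  MOVE d [-0.0014  0.0006  0.0273] roll 0.05
[-0.34761712 -0.28835388 -0.35524404]
```

Inside two weights with no force. I'll continue in.

Request:
step_arm:
  commands:
    - {"fingers": 1,"dx": -0.0005,"dy": 0.0005,"dz": 0.008,"roll": 0}
    - {"fingers": 1,"dx": -0.0005,"dy": 0.0005,"dz": 0.016,"roll": 0}
    - {"fingers": 1,"dx": -0.0005,"dy": 0.0005,"dz": 0.022,"roll": 0}
    - {"fingers": 1,"dx": -0.0005,"dy": 0.0005,"dz": 0.027,"roll": 0}
    - {"fingers": 1,"dx": -0.0005,"dy": 0.0005,"dz": 0.027,"roll": 0}
    - {"fingers": 1,"dx": -0.0005,"dy": 0.0005,"dz": 0.027,"roll": 0}

```text
time: 27.05
tool_pos: [0.5211, -0.0369, 0.0944]
tcp_rot: [-0.144, 3.138, -0.0]
wrist_force: [0.3, -0.4, -0.9]
width: 0.288
grip_force: 39.7
```

```bash
python3 - <<'E'
from h import *
to(.5211,-.0367,.0917,5.2); print(read_state()["wrist_force"])
E
```

```text
t 27.05 pos [ 0.5211 -0.0369  0.0944] yaw 5.25 tilt [ 0. -0. -1.] w 0.288  MOVE d [-0.      0.0002  0.0027] roll 0.05
[ 0.33226857 -0.4123374  -0.89470199]
```

Request:
step_arm:
  commands:
    - {"fingers": 1,"dx": 0,"dy": 0,"dz": 0.002,"roll": 0}
    - {"fingers": 1,"dx": 0,"dy": 0,"dz": 0.002,"roll": 0}
    - {"fingers": 0.2,"dx": 0,"dy": 0,"dz": 0.002,"roll": 0}
    - {"fingers": -0.4,"dx": 0,"dy": 0,"dz": 0.002,"roll": 0}
    - {"fingers": -1,"dx": 0,"dy": 0,"dz": 0.002,"roll": 0}
    - {"fingers": -1,"dx": 0,"dy": 0,"dz": 0.002,"roll": 0}
    - {"fingers": -1,"dx": 0,"dy": 0,"dz": -0.05,"roll": 0}
    - {"fingers": -1,"dx": 0,"dy": 0,"dz": -0.1,"roll": 0}

```text
time: 28.05
tool_pos: [0.5203, -0.0368, 0.1947]
tcp_rot: [0.144, -3.136, -0.0]
wrist_force: [1.1, 0.1, 0.7]
width: 0.998
grip_force: 0.0
```

Request:
step_arm:
  commands:
    - {"fingers": -1,"dx": 0.06,"dy": 0.05,"dz": -0.12,"roll": 0}
    - {"fingers": -1,"dx": 0.06,"dy": 0.05,"dz": -0.12,"roll": 0}
    - {"fingers": -1,"dx": 0.06,"dy": 0.05,"dz": -0.12,"roll": 0}
    - {"fingers": -1,"dx": 0.06,"dy": 0.05,"dz": -0.12,"roll": 0}
    - {"fingers": -1,"dx": 0.06,"dy": 0.05,"dz": -0.12,"roll": 0}

```text
time: 28.68
tool_pos: [0.4561, 0.0072, 0.3121]
tcp_rot: [0.144, -3.135, 0.0]
wrist_force: [1.4, -0.5, -0.6]
width: 1.006
grip_force: 0.0
```

```bash
python3 - <<'E'
from h import *
for n in("scene","side"):
    im,d,K,T,c=look(n); P=cloud(d,K,T); m=(np.hypot(P[...,0]-.52,P[...,1]+.038)<.03)&(P[...,2]>.07)&(P[...,2]<.14)
    q=P[m]; print(n,q.max(0),q.mean(0)); g=q[q[:,2]<.085]; print(g.mean(0),len(g))
    if n=="side": cv2.imwrite("pics/end.png",cv2.resize(im[100:290,130:330],None,fx=3,fy=3))
print(read_state()["tool_pos"])
E
```

```text
scene [ 0.53950489 -0.0216554   0.12579507] [ 0.52731732 -0.03296897  0.10969842]
[ 0.52618703 -0.03350705  0.07506467] 6
side [ 0.53468505 -0.02181144  0.12401933] [ 0.52315808 -0.03023646  0.10562027]
[ 0.52310457 -0.03351568  0.07661681] 17
[0.45601348 0.00710907 0.31166296]
```

View pics/end.png

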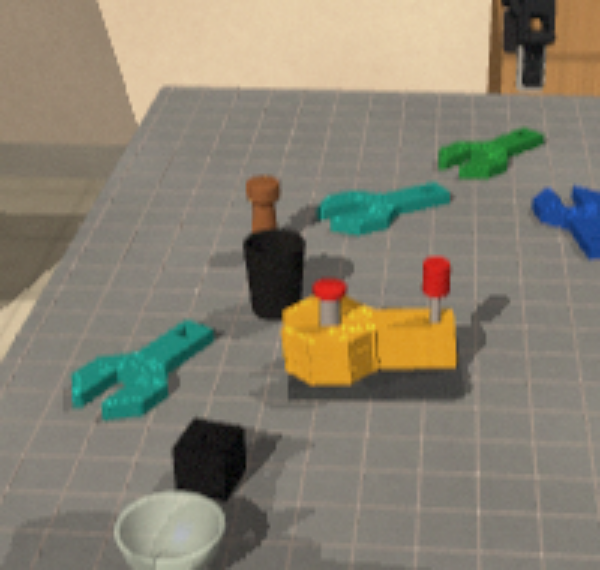

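The end view shows the three weights stacked and the pin upright at (436,290) with its knob low, and the bystanders in place. One quick check that no fourth yellow weight is hidden, then I'll hand in.

```bash
python3 - <<'E'
from h import *
for n in("scene","side"):
    im=look(n)[0]; h=cv2.cvtColor(im,cv2.COLOR_BGR2HSV)
    m=((h[...,0]>20)&(h[...,0]<34)&(h[...,1]>170)&(h[...,2]>90)).astype(np.uint8)
    k,l,st,_=cv2.connectedComponentsWithStats(m); print(n,[list(map(int,s)) for s in st[1:] if s[4]>8])
E
```

```text
scene [[260, 191, 15, 42, 325], [247, 211, 9, 17, 100]]
side [[239, 202, 16, 12, 76], [225, 208, 4, 4, 11], [229, 211, 6, 4, 14]]
```

```bash
python3 -c "
from workcell import *
print(finish_job())"
```

```text
the job is handed in; nothing more can be done
None
```

I stacked all three yellow weights flat on the spindle and put the lock pin down through their holes into the base. The last pictures show the pin upright, its knob height matching fully home within camera error, and the dice cup, rook and ramekin not visibly moved. I found no fourth weight and handed the job in; no verdict came back.

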